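# Scoop the valve balls into the round pan

## Task

Take the hand scoop by its handle, scoop both steel balls out of the tray together, in one scoop, without touching them with the fingers, and tip them into the round pan (not into the square box). Then stand the scoop down on its flat base, on the bench or back in the tray, and let go.

Things in the scene. Friction and masses are not known exactly. Their poses are not given: they have to be found in the camera images.
- scoop_grip (a point): sheet metal hand scoop: flat-bottomed, 84 x 84 mm, 2 mm floor, open mouth, back wall 35 mm, sides sloping down to the mouth, upright black handle behind the back wall, 0.2 kg; stands level in the tray. The point is the handle grip's centre, 95 mm above the underside. +x to the mouth, z up. Grip: 16 mm thick in y (pinch it so, from above), 28 in x, spans z -25 to +27 mm. Lip: 87 mm ahead of the point, 95 below
- tray_foot (a point): fixed dark steel tray. The point is the middle of the foot of its sloping far end, on the floor (z = 0.004). x along the tray, away from the scoop, z up. Inside: 104 mm wide, floor from 175 mm behind the point to it, walls 36 mm high; the far end rises at 45 degrees ahead of the point. In the open the balls roll ahead of the lip; once the slope stops them they ride over the lip into the scoop
- ball_a_center (a point): one of two like steel balls, 30 mm in diameter, 110 g, loose on the tray floor between the scoop's mouth and the sloping end. The point is its centre (axes mean nothing). On a surface tilted more than about 10 degrees it rolls by itself
- ball_b_center (a point): one of two like steel balls, 30 mm in diameter, 110 g, loose on the tray floor between the scoop's mouth and the sloping end. The point is its centre (axes mean nothing). On a surface tilted more than about 10 degrees it rolls by itself
- pan: the round aluminium pan, loose, 0.5 kg, empty: 150 mm across the rim, 136 mm at the foot, 42 mm high, wall 3 mm, floor 4 mm. The origin is the centre of its underside. On the bench stands also a square grey box (120 x 120 x 45 mm) with a nut and a bush in it, which is the wrong place; pan and box stand side by side to the left of the tray, 15 cm or more between centres, in either order
Not all that is in view belongs to the job. Several things look just like the part that bears scoop_grip: the one meant starts farthest to the robot's right. Leave any black look-alike of the part that bears ball_b_center alone.

How it is judged:
By the outcome, as a careful person would: the job done as asked, in the order asked, and still so for the second after the job is handed in, with the robot touching nothing.
It also fails if it takes over 51 s, if anything falls off the work surface, if the arm or the gripper's body presses on something with over 40 N, if the wrist force passes 120 N, or if a joint passes its speed limit or range.

## Robot

A 6-joint arm with a two-finger parallel gripper is mounted at the origin on a cart in front of the work surface, level with it; the furniture and walls round the work are solid. World frame = base frame: x ahead of the robot, y to its left, z up, the work surface at z = 0. Lengths are in m, angles in rad, forces in N, time in s.
With the tool pointing down it reaches from about 0.35 to 0.975 m from the base axis. Payload 4.9 kg.
Tool frame: the origin (TCP) lies midway between the tips of the shut fingers; the grasp point (between the pads) lies 19 mm behind it; z points along the fingers, y is the line along which they close (so a half turn about z gives the same grasp; the last joint's range is limited). The gripper opens to 85 mm and grips with 20 to 120 N. Pads are 22 mm wide; open, the fingers measure 114 mm over their backs; the gripper's body (76 mm by 85 mm) begins 54 mm behind the grasp point. The pads swing forward as they close: fully open they stand 13 mm farther back than shut.
Start: joints at [1.084, 0.053, 1.613, -0, 1.476, -0.119], TCP at [0.225, 0.583, 0.202] pointing down, gripper open.
Joint ranges: [-3.01, 3.01], [-1.01, 2.22], [0.06, 2.58], [-1.02, 4.17], [0.09, 2.62], [-3.14, 3.14]. Speed limits (rad/s): [2.57, 2.57, 3.14, 3.14, 3.14, 3.14].

## Interface

Orientations are given as a rotation vector (axis times angle).
In Python, from station import ctrl gives the robot as it stands.
- The arm moves only by the shell command python3 -m handwheel 'ROWS' [FORCE]. ROWS is JSON, a list of rows, each an object with "gripper": the gripper command: -1 is fully open, 1 is shut, values between are in proportion; "offset": the shift along the tool's x, y, z in mm, a list of three; "rotation": the turn, a rotation vector about the tool's x, y, z in rad, a list of three. A call has exactly 8 rows; each row is the pose to reach, as a shift and turn from the pose commanded when the call began, along the tool's axes at that moment; what a row does not reach only later rows make up. A row lasts 1/8 s, in which the tool goes at most 62.5 mm and 10.7 degrees, less where a joint would pass 70% of its speed; a pose out of reach is approached as far as the arm can. A call with a gripper value outside its range is refused whole. The fingers move at their own pace and stop on an object; FORCE is the grip in N (left out, the last holds). Time passes only in rows, so rows that repeat a pose let the fingers close, or fill a call up. It gives the time, the measured TCP pose, the force, the opening and the grip force at its end, in the units of the state.
- ctrl.get_obs(): the state, without advancing time (a new reading comes with each control period).
- ctrl.get_image(name): name is "scene" or "top" or "wrist"; returns a dict with "image" (480x640x3 uint8, red, green, blue), "fovy" (degrees; the focal length in pixels is half the picture's height over the tangent of half this angle, whatever the lens; pixels are square), "cx", "cy" (the principal point, pixels), "xyz" and "attitude" of the camera in the world. Camera axes: x right, y up, looking along -z (the intrinsics and any distortion apply to the point x, -y, -z); pixel columns grow to the right and rows downward; lengths in m; the calibration is good to about 2 mm. The wrist camera is an equidistant fisheye: a pixel r from the principal point sees the ray r / f radians off the axis. A picture is of the moment at which its call begins. There is no depth.
- ctrl.finish_job(): hands the job in; it is judged then, once.
The state is a dict: "t": time; "q": joint angles; "dq": joint speeds; "effort": joint torques, N m; "tool_pos": TCP position; "tool_rot": TCP orientation; "contact_force": force on the tool from outside, world axes, zero at the start; "wrist_torque": the same for the moment, N m; "opening": finger opening in m; "grip_force": force on a finger pad.
Only numpy, scipy, OpenCV 4.12 (cv2) and the standard library are available. Lean on these libraries where they do the work, as an engineer would, in place of code of your own. Each camera call takes 0.05 s, during which the arm holds its last target. There are 200 camera calls.

## Working session

There is one attempt and no reset: what is moved stays moved. The work goes in short steps, Python scripts to look and compute and a shell command to move; the robot and the scene stay as the last step left them, time stands still between calls to the robot, and variables do not carry over. Pictures are saved under pics/ and viewed, at most 11 in all, crops included, and the job is handed in when it is done.

```bash
mkdir -p pics
cat > h.py <<'E'
import numpy as np,cv2
from station import ctrl
from scipy.spatial.transform import Rotation as R
def cam(name,fn):
    d=ctrl.get_image(name); cv2.imwrite('pics/'+fn+'.png',d['image'][:,:,::-1])
    np.save('pics/'+fn+'.npy',{k:v for k,v in d.items()},allow_pickle=True); return d
def load(fn): return np.load('pics/'+fn+'.npy',allow_pickle=True).item()
def att(d):
    a=np.array(d['attitude'],float)
    return a if a.shape==(3,3) else (R.from_rotvec(a).as_matrix() if a.size==3 else R.from_quat(a).as_matrix())
def ray(d,u,v,fish=False):
    f=240/np.tan(np.radians(d['fovy'])/2); x=(u-d['cx'])/f; y=(v-d['cy'])/f
    if fish:
        r=np.hypot(x,y)+1e-12; s=np.sin(r)/r; p=np.array([x*s,-y*s,-np.cos(r)])
    else: p=np.array([x,-y,-1.])
    return np.array(d['xyz']),att(d)@p
def onz(d,u,v,z,fish=False):
    o,r=ray(d,u,v,fish); return o+r*(z-o[2])/r[2]
E
python3 - <<'E'
from h import *
for n in('scene','top','wrist'):
    d=cam(n,n+'0'); print(n,{k:v for k,v in d.items() if k!='image'})
print(ctrl.get_obs())
E
```

```text
scene {'fovy': 43.179103780394584, 'cx': 308.3109633996738, 'cy': 256.11454720228744, 'xyz': array([-0.2080781 , -0.77995189,  0.59118413]), 'attitude': array([ 1.06058194, -0.45616101, -0.72498772])}
top {'fovy': 42.74645107004148, 'cx': 318.0699183787226, 'cy': 237.9937704976883, 'xyz': array([ 0.41336001, -0.05619846,  1.33964985]), 'attitude': array([ 0.09491822, -0.05554231, -1.58522768])}
wrist {'fovy': 65.70646984690485, 'cx': 318.93783180813307, 'cy': 236.44050781292944, 'xyz': array([0.14801652, 0.6118591 , 0.37229734]), 'attitude': array([-0.28392788, -0.19413764,  1.19197982])}
{'t': 0.15, 'q': array([ 1.08401182e+00,  5.32173766e-02,  1.61394790e+00, -4.18191161e-06,
        1.47600675e+00, -1.18992488e-01]), 'dq': array([ 4.34696705e-05, -1.17836279e-03, -3.29865189e-03,  1.16027066e-03,
        6.19122397e-04, -1.70853281e-03]), 'effort': array([ 4.78134370e-04, -3.94236410e+01, -3.70724058e+01, -9.66286643e-05,
        4.55291578e-03,  4.52015172e-05]), 'tool_pos': array([0.22447336, 0.58273958, 0.20085628]), 'tool_rot': array([-5.7438942e-01, -3.0881614e+00,  2.3695259e-03]), 'contact_force': array([-1.03137913,  0.50557571, -1.30419658]), 'wrist_torque': array([-0.02799554, -0.02393306, -0.0122456 ]), 'grip_force': 0.0, 'opening': 0.08540581621254545}
```

View pics/top0.png

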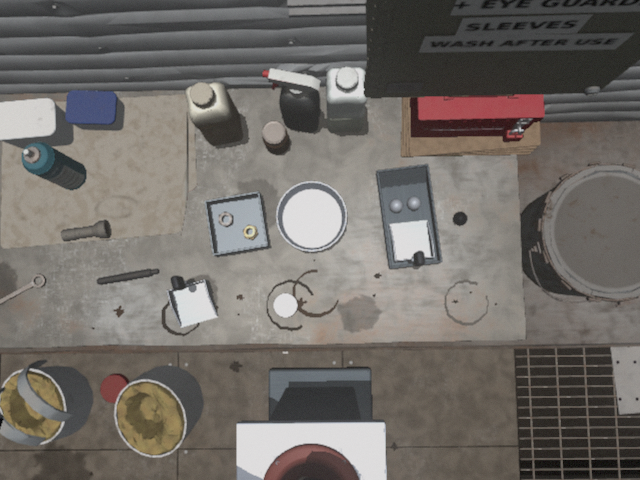

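View pics/scene0.png

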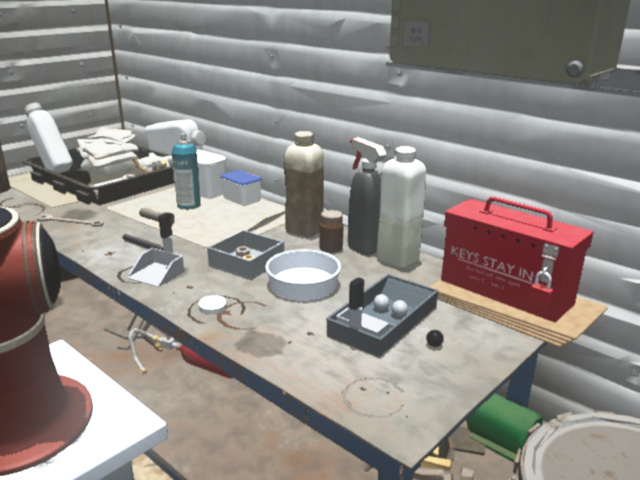

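The top view shows the tray at about (408,215), with the scoop handle at (418,257) and balls near (396,206) and (413,204). The pan is at (312,216), the box at (238,224), a decoy scoop at (190,300) and a black ball at (460,218). I'll zoom in on the tray.

Run:
```python
from h import *
a=load('top0')['image'][155:280,350:475,::-1]; b=load('scene0')['image'][265:360,315:450,::-1]
a=cv2.resize(a,(500,500),interpolation=cv2.INTER_CUBIC); cv2.imwrite('pics/c1.png',a)
d=load('top0')
g=cv2.cvtColor(d['image'],cv2.COLOR_RGB2HSV)
# pan: bright low saturation region
m=((g[:,:,2]>170)&(g[:,:,1]<45)).astype('uint8')
n,l,s,c=cv2.connectedComponentsWithStats(m)
for i in range(1,n):
    if s[i,4]>60 and 100<c[i,1]<340: print(s[i],c[i],onz(d,*c[i],.004))
```

```text
[   0   98   55   42 2026] [ 26.50641658 118.05577493] [0.82506658 0.63100667 0.004     ]
[276 181  71  71 373] [310.72654155 214.95174263] [ 0.59283703 -0.00829876  0.004     ]
[ 282  189   60   59 2753] [311.7780603  218.06719942] [ 0.5858981  -0.01051617  0.004     ]
[ 212  198   54   54 1761] [238.17490062 224.38273708] [0.57479792 0.15172809 0.004     ]
[356 220  16   9  91] [363.51648352 223.86813187] [ 0.57107047 -0.12366202  0.004     ]
[ 390  220   41   40 1254] [410.04385965 238.68102073] [ 0.53677743 -0.22420987  0.004     ]
[ 332  233  100   72 2154] [372.04781801 266.72051996] [ 0.47697305 -0.14014513  0.004     ]
[318 251  22  22 200] [329.465 260.36 ] [ 0.49230661 -0.047824    0.004     ]
[ 173  283   45   45 1226] [193.94045677 305.34013051] [0.39904404 0.24876036 0.004     ]
[273 293  25  25 464] [284.71982759 304.86422414] [0.39724843 0.05078774 0.004     ]
```

View pics/c1.png

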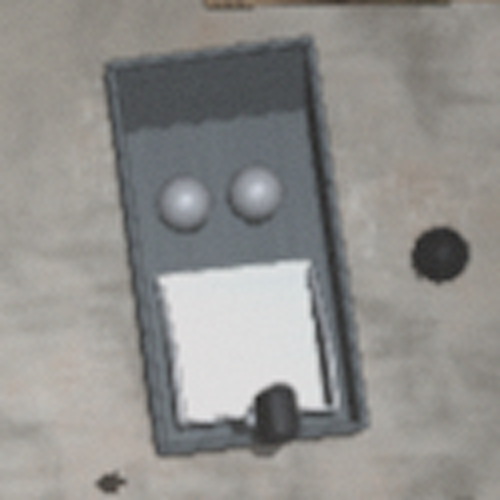

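The crop is 4x from (350,155). It shows the slope foot line at about (124,135)–(308,108), balls at (185,203) and (254,193), the mouth lip at (160,275)–(312,262), and the handle top around (278,400).

Run:
```python
from h import *
d=load('top0'); P=lambda u,v,z:onz(d,350+u/4-.4,155+v/4-.4,z)
t=[P(124,135,.004),P(308,108,.004)]; print('foot',t,(t[0]+t[1])/2,np.hypot(*(t[0]-t[1])[:2]))
l=[P(160,275,.006),P(312,262,.006)]; print('lip',l,(l[0]+l[1])/2,np.hypot(*(l[0]-l[1])[:2]))
b=[P(185,203,.019),P(254,193,.019)]; print('balls',b)
o=[P(110,68,.04),P(158,450,.04),P(312,40,.04),P(365,428,.04)]; print('outer',o)
for a,c in((o[0],o[1]),(o[2],o[3])): print('yaw',np.degrees(np.arctan2(*(a-c)[1::-1])))
print('lipyaw',np.degrees(np.arctan2(*(l[0]-l[1])[1::-1]))-90)
yaw=np.arctan2(*(l[0]-l[1])[1::-1])-np.pi/2
g=(l[0]+l[1])/2-.087*np.array([np.cos(yaw),np.sin(yaw),0]); print('grip from lip',g)
# black handle mask
hs=d['image'].max(2); m=np.zeros_like(hs); m[245:272,405:432]=(hs[245:272,405:432]<50)
v,u=np.nonzero(m); print('handle px',u.mean(),v.mean(),u.min(),u.max(),v.min(),v.max(), 'at z.11',onz(d,u.mean(),v.mean(),.11))
for n in('scene0',):
    s=load(n); hs=s['image'].max(2); k=np.zeros_like(hs); k[270:312,340:370]=(hs[270:312,340:370]<45)
    v2,u2=np.nonzero(k); print(u2.mean(),v2.mean(),u2.min(),u2.max(),v2.min(),v2.max())
    print(onz(s,u2.mean(),v2.mean(),.099))
pan=[onz(d,311.5,216,.042)]; print('pan rim',pan)
```

```text
foot [array([ 0.64905576, -0.1628826 ,  0.004     ]), array([ 0.66213566, -0.26410084,  0.004     ])] [ 0.65559571 -0.21349172  0.004     ] 0.10205986325300391
lip [array([ 0.57096812, -0.18044746,  0.006     ]), array([ 0.5766413 , -0.26328892,  0.006     ])] [ 0.57380471 -0.22186819  0.006     ] 0.08303549184852367
balls [array([ 0.60847303, -0.19375746,  0.019     ]), array([ 0.61325383, -0.23117229,  0.019     ])]
outer [array([ 0.67923737, -0.15339748,  0.04      ]), array([ 0.47388581, -0.17383378,  0.04      ]), array([ 0.69231785, -0.26179194,  0.04      ]), array([ 0.4837665, -0.2830712,  0.04     ])]
yaw 5.683282900751132
yaw 5.825937889616173
lipyaw 3.9176337646527912
grip from lip [ 0.487008   -0.22781223  0.006     ]<stdin>:13: RuntimeWarning: Mean of empty slice.
  ret = ret.dtype.type(ret / rcount)
Traceback (most recent call last):
ValueError: zero-size array to reduction operation minimum which has no identity
```

```bash
cat >> h.py <<'E'
def down(yaw_x_deg,pitch_deg=0,scoopyaw=None):
    # tool down with tool x at yaw; pitch>0 = scoop mouth down, mouth = -tool x
    c=np.radians(yaw_x_deg); X=np.array([np.cos(c),np.sin(c),0]); Z=np.array([0,0,-1.]); Y=np.cross(Z,X)
    B=np.stack([X,Y,Z],1); ax=np.cross([0,0,1],-X)   # scoop +y
    return R.from_rotvec(ax*np.radians(pitch_deg)).as_matrix()@B
def rel(p,M):
    o=ctrl.get_obs(); T=R.from_rotvec(o['tool_rot']).as_matrix()
    print('off',np.round(T.T@(np.array(p)-o['tool_pos'])*1e3,1),'rot',np.round(R.from_matrix(T.T@M).as_rotvec(),3))
E
python3 - <<'E'
from h import *
rel([.487,-.228,.17],down(185.7))
d=load('top0'); hs=d['image'].max(2); print(hs[246:270:2,408:432:2])
E
```

```text
off [-536.5 -662.1   31.8] rot [-0.001 -0.001 -0.467]
[[222 222 223 222 222 221 222 222 221 221 222  87]
 [222 223 222 222 223 223 221 223 220 221 221 115]
 [222 222 220 222 221 191 182 212 221 221 222 146]
 [222 222 225 205 117  66  68  82 211 221 222 176]
 [222 222 214  56  58  81  76  62 176 220 221 186]
 [223 223 167  53  56  80  79  68 143 205 215 204]
 [211 205 144  58  57  81  85  70  82  74  69  72]
 [ 70  71 161  63  57  75  90  70  75 123 120 122]
 [ 79  72  76  61  55  67  87  69  75 104 114 106]
 [106 110  93  64  56  58  61  63  83  89  88 105]
 [ 89  89  92  89  83  87 114 145 156 157 158 165]
 [161 163 153 101  99 124 171 161 157 163 164 169]]
```

```bash
python3 -m handwheel '[{"gripper":-1,"offset":[-39,-48,0],"rotation":[0,0,-0.06]},{"gripper":-1,"offset":[-78,-96,0],"rotation":[0,0,-0.12]},{"gripper":-1,"offset":[-117,-144,0],"rotation":[0,0,-0.18]},{"gripper":-1,"offset":[-156,-192,0],"rotation":[0,0,-0.24]},{"gripper":-1,"offset":[-195,-240,0],"rotation":[0,0,-0.3]},{"gripper":-1,"offset":[-234,-288,0],"rotation":[0,0,-0.36]},{"gripper":-1,"offset":[-273,-336,0],"rotation":[0,0,-0.42]},{"gripper":-1,"offset":[-312,-384,0],"rotation":[0,0,-0.467]}]' 80
python3 - <<'E'
from h import *
rel([.487,-.228,.17],down(185.7))
print(ctrl.get_obs()['q'],onz(load('top0'),419.5,258,.126))
E
```

```text
t: 1.15
tool_pos: [0.3779, 0.1108, 0.2017]
tool_rot: [-0.159, 3.137, 0.0]
contact_force: [1.3, 0.2, -0.0]
opening: 0.0855
grip_force: 0.0
off [ -74.3 -348.1   31.8] rot [0.    0.001 0.002]
[ 9.57071011e-02 -5.54065619e-01  2.11531067e+00  6.32215932e-05
  1.57940712e+00 -1.57627686e+00] [ 0.48689222 -0.22635754  0.126     ]
```

```bash
python3 -m handwheel '[{"gripper":-1,"offset":[-12,-55,0],"rotation":[0,0,0]},{"gripper":-1,"offset":[-24,-110,0],"rotation":[0,0,0]},{"gripper":-1,"offset":[-36,-165,5],"rotation":[0,0,0]},{"gripper":-1,"offset":[-48,-220,10],"rotation":[0,0,0]},{"gripper":-1,"offset":[-60,-275,20],"rotation":[0,0,0]},{"gripper":-1,"offset":[-72,-330,30],"rotation":[0,0,0]},{"gripper":-1,"offset":[-74,-347,32],"rotation":[0,0,0]},{"gripper":-1,"offset":[-74,-347,32],"rotation":[0,0,0]}]'
python3 - <<'E'
from h import *
d=cam('wrist','w1'); cam('top','top1')
rel([.487,-.228,.08],down(185.7))
def proj(p):
    c=att(d).T@(np.array(p)-d['xyz']); f=240/np.tan(np.radians(d['fovy'])/2)
    th=np.arctan2(np.hypot(c[0],c[1]),-c[2]); k=f*th/np.hypot(c[0],c[1]); return d['cx']+k*c[0],d['cy']-k*c[1]
for n,p in dict(grip_top=[.487,-.2275,.126],lip=[.5738,-.2219,.006],foot=[.6556,-.212,.004],a=[.6085,-.194,.019],b=[.613,-.231,.019]).items(): print(n,proj(p))
E
```

```text
t: 2.15
tool_pos: [0.4854, -0.2255, 0.1693]
tool_rot: [0.154, -3.137, -0.002]
contact_force: [0.6, 0.2, 0.1]
opening: 0.085
grip_force: 0.0
off [-1. -4. 90.] rot [0.001 0.    0.001]
grip_top (np.float64(315.7430685131405), np.float64(253.6109270795998))
lip (np.float64(313.8311301777242), np.float64(290.982815581686))
foot (np.float64(315.9935403139777), np.float64(355.3185098422848))
a (np.float64(337.80846150895127), np.float64(328.89234127533916))
b (np.float64(301.32160619554475), np.float64(329.6517738541505))
```

View pics/w1.png

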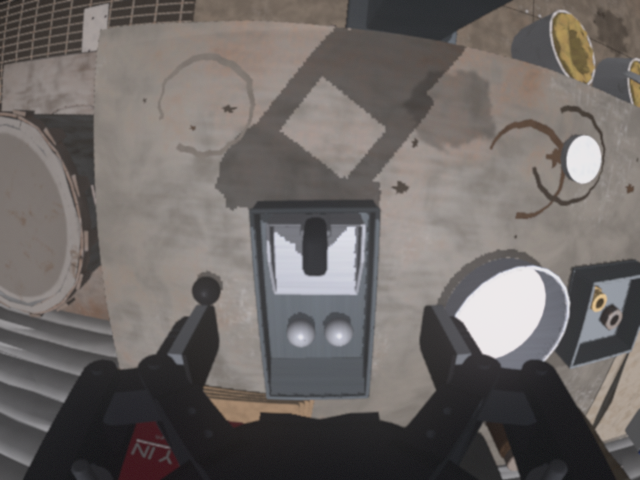

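The wrist view agrees with the estimates: balls at (300,333) and (339,332), lip at about (316,294), handle at u≈315. Next I descend and grasp.

```bash
python3 -m handwheel '[{"gripper":-1,"offset":[-1,-3,30],"rotation":[0,0,0]},{"gripper":-1,"offset":[-1,-3,60],"rotation":[0,0,0]},{"gripper":-1,"offset":[-1,-3,82],"rotation":[0,0,0]},{"gripper":-1,"offset":[-1,-3,89],"rotation":[0,0,0]},{"gripper":-1,"offset":[-1,-3,89],"rotation":[0,0,0]},{"gripper":0.5,"offset":[-1,-3,89],"rotation":[0,0,0]},{"gripper":1,"offset":[-1,-3,89],"rotation":[0,0,0]},{"gripper":1,"offset":[-1,-3,89],"rotation":[0,0,0]}]' 100
python3 -m handwheel '[{"gripper":1,"offset":[0,0,0],"rotation":[0,0,0]},{"gripper":1,"offset":[0,0,0],"rotation":[0,0,0]},{"gripper":1,"offset":[0,0,0],"rotation":[0,0,0]},{"gripper":1,"offset":[0,0,0],"rotation":[0,0,0]},{"gripper":1,"offset":[0,0,0],"rotation":[0,0,0]},{"gripper":1,"offset":[0,0,0],"rotation":[0,0,0]},{"gripper":1,"offset":[0,0,0],"rotation":[0,0,0]},{"gripper":1,"offset":[0,0,0],"rotation":[0,0,0]}]' 100
python3 - <<'E'
from h import *
d=cam('wrist','w2'); cv2.imwrite('pics/c2.png',cv2.resize(d['image'][180:430,200:440,::-1],(576,600),interpolation=cv2.INTER_CUBIC)); print(ctrl.get_obs())
E
```

```text
t: 3.25
tool_pos: [0.4874, -0.2284, 0.0815]
tool_rot: [-0.156, 3.137, -0.001]
contact_force: [0.2, -0.1, -0.7]
opening: 0.0322
grip_force: 0.0
t: 4.25
tool_pos: [0.4873, -0.2284, 0.0814]
tool_rot: [-0.156, 3.137, -0.001]
contact_force: [-0.9, -0.7, 4.9]
opening: 0.0137
grip_force: 99.5
{'t': 4.3, 'q': array([-5.76604109e-01, -4.84097753e-02,  1.92247284e+00, -1.86833583e-04,
        1.26690641e+00, -2.24641484e+00]), 'dq': array([ 0.00031616,  0.00133098,  0.00242123, -0.00010655,  0.00038725,
        0.00044667]), 'effort': array([ 1.98380076e-01, -2.95041847e+01, -3.22387075e+01,  1.38469236e-01,
       -4.64395238e-01, -1.75667909e-02]), 'tool_pos': array([ 0.48728546, -0.22844947,  0.08142749]), 'tool_rot': array([-1.55535728e-01,  3.13733904e+00, -8.00450038e-04]), 'contact_force': array([-1.70426274,  0.26259985,  5.06871745]), 'wrist_torque': array([0.08920169, 0.30075563, 0.00851644]), 'grip_force': 99.54025983810425, 'opening': 0.01284088069789506}
```

View pics/c2.png

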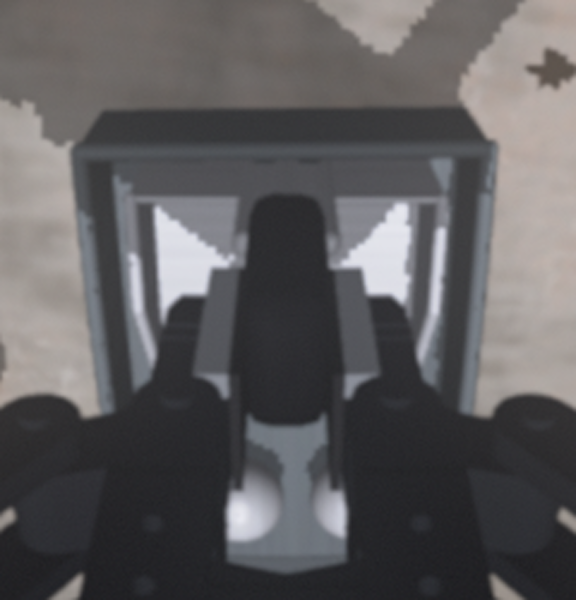

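```bash
python3 -m handwheel '[{"gripper":1,"offset":[-8,1,0],"rotation":[0,0,0]},{"gripper":1,"offset":[-18,3,0],"rotation":[0,0,0]},{"gripper":1,"offset":[-28,4,0],"rotation":[0,0,0]},{"gripper":1,"offset":[-38,5,0],"rotation":[0,0,0]},{"gripper":1,"offset":[-48,5,0],"rotation":[0,0,0]},{"gripper":1,"offset":[-56,5,0],"rotation":[0,0,0]},{"gripper":1,"offset":[-64,5,0],"rotation":[0,0,0]},{"gripper":1,"offset":[-70,5,0],"rotation":[0,0,0]}]' 110
python3 - <<'E'
from h import *
t=cam('top','top2');s=cam('scene','s2'); w=cam('wrist','w3')
a=cv2.resize(t['image'][155:280,350:475,::-1],(400,400),interpolation=cv2.INTER_CUBIC)
b=cv2.resize(s['image'][265:365,330:450,::-1],(400,400),interpolation=cv2.INTER_CUBIC)
cv2.imwrite('pics/c3.png',np.hstack([a,b])); print(ctrl.get_obs()['tool_pos'])
E
```

```text
t: 5.3
tool_pos: [0.5555, -0.2169, 0.0817]
tool_rot: [0.156, -3.135, 0.002]
contact_force: [-12.8, 0.4, 15.4]
opening: 0.0133
grip_force: 110.0
[ 0.5554246  -0.21690429  0.08154707]
```

View pics/c3.png

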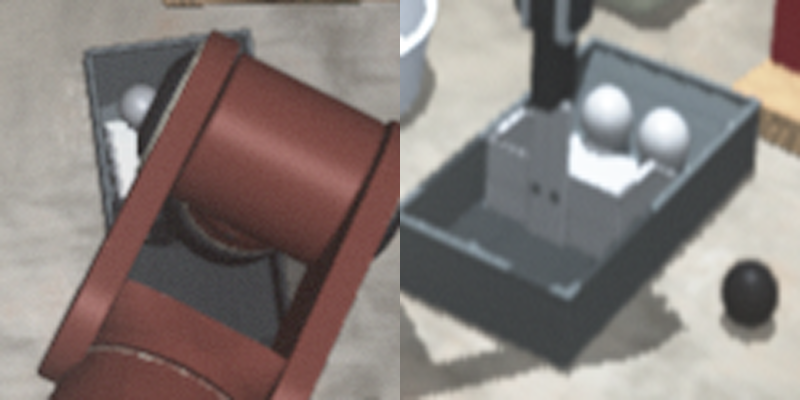

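In the scene half of the crop, both balls are at the slope ahead of the lip, at (606,118) and (663,138).

Run:
```python
from h import *
s=load('s2');t=load('top2')
e=np.array([np.cos(np.radians(5.7)),np.sin(np.radians(5.7))]);n=np.array([-e[1],e[0]])
tcp=np.array([.5554,-.2169])
for nm,p in dict(a=onz(s,391.8,294.5,.019),b=onz(s,409,299.5,.019),a_top=onz(t,393.8,187.2,.019),foot=np.array([.6556,-.212,0])).items():
    print(nm,p,'along/lateral from grip mm',(p[:2]-tcp)@e*1e3,(p[:2]-tcp)@n*1e3)
```

```text
a [ 0.64879137 -0.19205373  0.019     ] along/lateral from grip mm 95.39733010273376 15.447814028049642
b [ 0.65537254 -0.22754903  0.019     ] along/lateral from grip mm 98.42056907684893 -20.525621489381162
a_top [ 0.64839003 -0.19037612  0.019     ] along/lateral from grip mm 95.16458765342101 17.156989088290533
foot [ 0.6556 -0.212   0.    ] along/lateral from grip mm 100.19123488385867 -5.0760666315025995
```

```bash
python3 -m handwheel '[{"gripper":1,"offset":[-2,0,0],"rotation":[0,0,0]},{"gripper":1,"offset":[-4,0,0],"rotation":[0,0,0]},{"gripper":1,"offset":[-6,0,0],"rotation":[0,0,0]},{"gripper":1,"offset":[-8,0,0],"rotation":[0,0,0]},{"gripper":1,"offset":[-10,0,0],"rotation":[0,0,0]},{"gripper":1,"offset":[-11,0,0],"rotation":[0,0,0]},{"gripper":1,"offset":[-12,0,0],"rotation":[0,0,0]},{"gripper":1,"offset":[-12,0,0],"rotation":[0,0,0]}]'
python3 - <<'E'
from h import *
s=cam('scene','s3'); print(ctrl.get_obs()['contact_force'],ctrl.get_obs()['wrist_torque'])
g=s['image'][265:365,330:450].astype(int)
m=((g.min(2)>150)).astype('uint8'); n,l,st,c=cv2.connectedComponentsWithStats(m); print([(st[i].tolist(),c[i].round(1).tolist()) for i in range(1,n) if st[i,4]>15])
cv2.imwrite('pics/c4.png',cv2.resize(s['image'][265:365,330:450,::-1],(480,400),interpolation=cv2.INTER_CUBIC))
E
```

```text
t: 6.45
tool_pos: [0.5671, -0.2159, 0.0817]
tool_rot: [0.156, -3.135, 0.002]
contact_force: [-7.3, -1.0, 8.8]
opening: 0.013
grip_force: 109.1
[-7.82867088 -0.93797662  8.00066597] [-0.11734532  1.07890155 -0.04323342]
[([0, 0, 43, 50, 1357], [19.4, 18.3]), ([57, 0, 63, 30, 863], [94.2, 11.8]), ([56, 20, 14, 11, 124], [62.5, 25.1]), ([54, 25, 33, 22, 311], [70.9, 36.1]), ([0, 35, 120, 65, 2325], [87.1, 78.9]), ([7, 77, 20, 11, 103], [16.2, 83.0])]
```

View pics/c4.png

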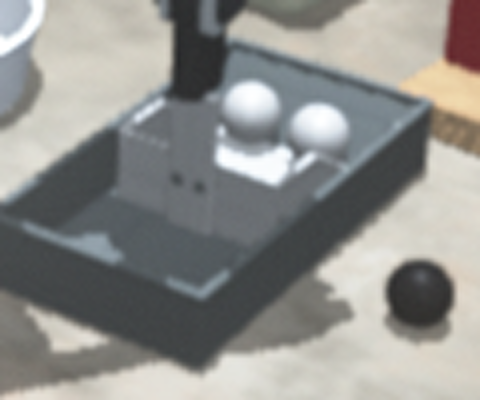

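The balls, at (252,110) and (318,130), sit right at the lip. Now I pitch the mouth up along the slope and lift.

```bash
python3 -m handwheel '[{"gripper":1,"offset":[-2,0,0],"rotation":[0,-0.02,0]},{"gripper":1,"offset":[-2,0,-0.5],"rotation":[0,-0.07,0]},{"gripper":1,"offset":[-2,0,-1],"rotation":[0,-0.13,0]},{"gripper":1,"offset":[-2,0,-2],"rotation":[0,-0.19,0]},{"gripper":1,"offset":[-2,0,-4],"rotation":[0,-0.25,0]},{"gripper":1,"offset":[-2,0,-8],"rotation":[0,-0.3,0]},{"gripper":1,"offset":[-2,0,-13],"rotation":[0,-0.33,0]},{"gripper":1,"offset":[-2,0,-20],"rotation":[0,-0.35,0]}]'
python3 - <<'E'
from h import *
s=cam('scene','s4'); w=cam('wrist','w4')
a=cv2.resize(s['image'][245:365,330:450,::-1],(400,400),interpolation=cv2.INTER_CUBIC)
b=cv2.resize(w['image'][180:430,200:440,::-1],(384,400),interpolation=cv2.INTER_CUBIC)
cv2.imwrite('pics/c5.png',np.hstack([a,b]))
E
```

```text
t: 7.5
tool_pos: [0.5692, -0.2143, 0.0996]
tool_rot: [-0.138, 2.79, 0.027]
contact_force: [-0.0, -0.0, -4.1]
opening: 0.0134
grip_force: 108.3
```

View pics/c5.png

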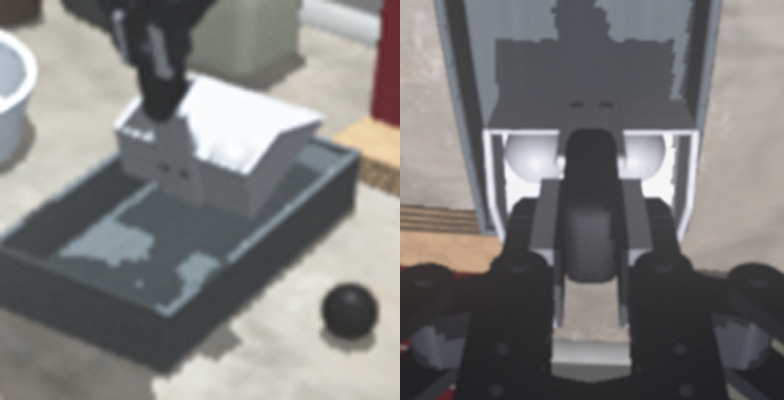

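Both balls are inside the scoop, against the back wall, at about (530,155) and (640,150). I'll lift straight up and compute the pan poses.

```bash
cat >> h.py <<'E'
def tcp_for_lip(lip,th,yaw):
    t=np.radians(th); f=87*np.cos(t)-76*np.sin(t); z=-87*np.sin(t)-76*np.cos(t)
    y=np.radians(yaw); return np.array(lip)-np.array([f*np.cos(y),f*np.sin(y),z])/1e3
E
python3 - <<'E'
from h import *
d=load('top0'); g=d['image'].astype(int)
for u in((311.5,216.5),): print('pan',onz(d,*u,.042))
print('edges',[onz(d,*p,.042)[:2] for p in((276,216),(347,216),(311,181),(311,252))])
o=ctrl.get_obs(); T=R.from_rotvec(o['tool_rot']).as_matrix(); print(T.round(3), 'up80 in tool',(T.T@[0,0,80]).round(1))
E
```

```text
pan [ 0.58437001 -0.01126813  0.042     ]
edges [array([0.58681289, 0.06463339]), array([ 0.58408231, -0.08697113]), array([ 0.66117519, -0.01123829]), array([ 0.50845236, -0.0091743 ])]
[[-0.934 -0.099  0.342]
 [-0.093  0.995  0.033]
 [-0.344 -0.001 -0.939]] up80 in tool [-27.5  -0.1 -75.1]
```

```bash
python3 -m handwheel '[{"gripper":1,"offset":[-2,0,-5],"rotation":[0,0,0]},{"gripper":1,"offset":[-5,0,-14],"rotation":[0,0,0]},{"gripper":1,"offset":[-9,0,-25],"rotation":[0,0,0]},{"gripper":1,"offset":[-14,0,-38],"rotation":[0,0,0]},{"gripper":1,"offset":[-19,0,-52],"rotation":[0,0,0]},{"gripper":1,"offset":[-23,0,-63],"rotation":[0,0,0]},{"gripper":1,"offset":[-26,0,-71],"rotation":[0,0,0]},{"gripper":1,"offset":[-27,0,-75],"rotation":[0,0,0]}]'
python3 - <<'E'
from h import *
p=tcp_for_lip([.550,-.011,.12],-20,0); print(p); rel(p,down(180,-20))
E
```

```text
t: 8.6
tool_pos: [0.5699, -0.215, 0.1813]
tool_rot: [-0.139, 2.788, 0.024]
contact_force: [0.1, -0.0, -4.2]
opening: 0.0132
grip_force: 108.3
[ 0.44225321 -0.011       0.16166089]
off [107.1 215.7 -18.4] rot [0.034 0.001 0.093]
```

```bash
python3 -m handwheel '[{"gripper":1,"offset":[3,6,0],"rotation":[0,0,0.003]},{"gripper":1,"offset":[10,20,-2],"rotation":[0.003,0,0.01]},{"gripper":1,"offset":[21,43,-4],"rotation":[0.007,0,0.02]},{"gripper":1,"offset":[34,70,-6],"rotation":[0.01,0,0.03]},{"gripper":1,"offset":[48,97,-8],"rotation":[0.015,0,0.04]},{"gripper":1,"offset":[62,124,-10],"rotation":[0.02,0,0.055]},{"gripper":1,"offset":[75,150,-12],"rotation":[0.025,0,0.065]},{"gripper":1,"offset":[87,174,-14],"rotation":[0.03,0,0.08]}]'
python3 - <<'E'
from h import *
for th,z in((-20,.10),(-5,.07),(5,.062),(20,.057),(38,.057)):
    p=tcp_for_lip([.550,-.011,z],th,0); print(th,p); rel(p,down(180,th))
E
```

```text
t: 9.6
tool_pos: [0.4648, -0.0486, 0.1624]
tool_rot: [-0.019, 2.793, 0.004]
contact_force: [0.3, -0.1, -4.5]
opening: 0.0132
grip_force: 108.3
-20 [ 0.44225321 -0.011       0.14166089]
off [27.8 37.8 12. ] rot [ 0.005 -0.001  0.013]
-5 [ 0.45670722 -0.011       0.13812825]
off [15.4 37.6 20.3] rot [0.004 0.261 0.013]
5 [ 0.4699549  -0.011       0.14529335]
off [ 0.5 37.5 18.1] rot [0.002 0.436 0.013]
20 [ 0.49424027 -0.011       0.15817239]
off [-26.7  37.2  14.3] rot [0.001 0.698 0.014]
38 [ 0.52823334 -0.011       0.17045137]
off [-62.9  36.7  14.3] rot [-0.002  1.012  0.014]
```

```bash
python3 -m handwheel '[{"gripper":1,"offset":[9,14,3],"rotation":[0,0,0]},{"gripper":1,"offset":[18,25,6],"rotation":[0,0,0.01]},{"gripper":1,"offset":[24,33,9],"rotation":[0,0,0.013]},{"gripper":1,"offset":[27,37,12],"rotation":[0,0,0.013]},{"gripper":1,"offset":[27,38,12],"rotation":[0,0.03,0.013]},{"gripper":1,"offset":[24,38,14],"rotation":[0,0.1,0.013]},{"gripper":1,"offset":[20,38,17],"rotation":[0,0.18,0.013]},{"gripper":1,"offset":[15,38,20],"rotation":[0,0.26,0.013]}]'
python3 - <<'E'
from h import *
for th,z in((5,.062),(15,.058),(25,.057),(38,.057)):
    p=tcp_for_lip([.550,-.011,z],th,0); rel(p,down(180,th))
print(ctrl.get_obs()['q'])
E
```

```text
t: 10.6
tool_pos: [0.4602, -0.0129, 0.1405]
tool_rot: [-0.0, 3.053, 0.002]
contact_force: [-0.3, 0.7, -3.8]
opening: 0.0133
grip_force: 108.3
off [-10.2   1.9  -3.9] rot [0.002 0.176 0.   ]
off [-26.6   2.  -11.1] rot [0.002 0.35  0.   ]
off [-44.9   2.  -18.2] rot [0.002 0.525 0.001]
off [-70.5   2.  -23.8] rot [0.001 0.752 0.001]
[-0.20325392 -0.39155314  2.1089938   0.01999115  1.33781749 -1.77808288]
```

```bash
python3 -m handwheel '[{"gripper":1,"offset":[-5,2,-2],"rotation":[0,0.09,0]},{"gripper":1,"offset":[-10,2,-4],"rotation":[0,0.176,0]},{"gripper":1,"offset":[-16,2,-7],"rotation":[0,0.24,0]},{"gripper":1,"offset":[-22,2,-9],"rotation":[0,0.3,0]},{"gripper":1,"offset":[-27,2,-11],"rotation":[0,0.35,0]},{"gripper":1,"offset":[-33,2,-14],"rotation":[0,0.41,0]},{"gripper":1,"offset":[-39,2,-16],"rotation":[0,0.47,0]},{"gripper":1,"offset":[-45,2,-18],"rotation":[0,0.525,0]}]'
python3 -m handwheel '[{"gripper":1,"offset":[-6,0,-3],"rotation":[0,0.06,0]},{"gripper":1,"offset":[-12,0,-6],"rotation":[0,0.12,0]},{"gripper":1,"offset":[-18,0,-8],"rotation":[0,0.18,0]},{"gripper":1,"offset":[-24,0,-11],"rotation":[0,0.23,0]},{"gripper":1,"offset":[-24,0,-11],"rotation":[0,0.23,0]},{"gripper":1,"offset":[-24,0,-11],"rotation":[0,0.23,0]},{"gripper":1,"offset":[-24,0,-11],"rotation":[0,0.23,0]},{"gripper":1,"offset":[-24,0,-11],"rotation":[0,0.23,0]}]'
python3 - <<'E'
from h import *
s=cam('scene','s5'); t=cam('top','t5')
a=cv2.resize(s['image'][180:330,230:380,::-1],(400,400),interpolation=cv2.INTER_CUBIC)
b=cv2.resize(t['image'][150:290,240:380,::-1],(400,400),interpolation=cv2.INTER_CUBIC)
cv2.imwrite('pics/c6.png',np.hstack([a,b]))
E
```

```text
t: 11.6
tool_pos: [0.5047, -0.011, 0.1623]
tool_rot: [0.001, -2.709, -0.002]
contact_force: [-0.1, -0.8, -2.0]
opening: 0.0129
grip_force: 108.6
t: 12.6
tool_pos: [0.5283, -0.0104, 0.1622]
tool_rot: [0.002, -2.478, -0.002]
contact_force: [0.1, -0.3, -1.7]
opening: 0.013
grip_force: 108.7
```

View pics/c6.png

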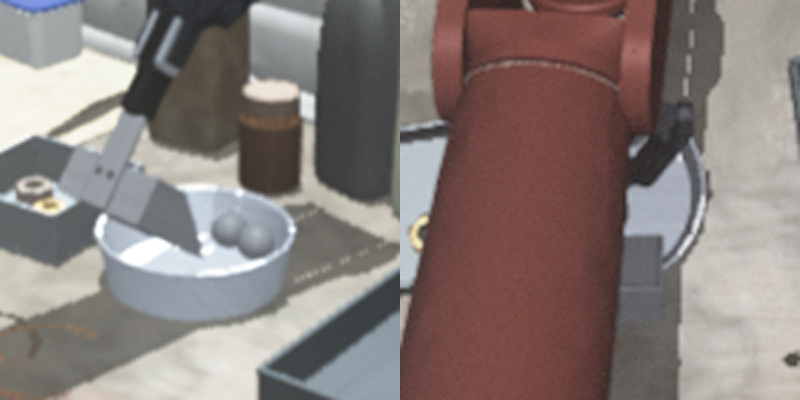

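Both balls lie in the pan, at (228,228) and (256,240) in the crop, and the scoop is empty. Now I retreat, level it and set it on the free bench at about (0.40,-0.09).

Run:
```python
from h import *
rel([.50,-.011,.22],down(180,20))
rel([.40,-.09,.16],down(180,0))
```

```text
off [ 58.   -0.4 -28.2] rot [ 0.001 -0.315  0.002]
off [ 99.9 -79.4  80.6] rot [ 0.002 -0.664  0.002]
```

```bash
python3 -m handwheel '[{"gripper":1,"offset":[15,0,-8],"rotation":[0,-0.06,0]},{"gripper":1,"offset":[36,0,-18],"rotation":[0,-0.18,0]},{"gripper":1,"offset":[58,0,-28],"rotation":[0,-0.315,0]},{"gripper":1,"offset":[68,-16,-4],"rotation":[0,-0.39,0]},{"gripper":1,"offset":[78,-32,20],"rotation":[0,-0.46,0]},{"gripper":1,"offset":[88,-50,45],"rotation":[0,-0.54,0]},{"gripper":1,"offset":[96,-68,68],"rotation":[0,-0.62,0]},{"gripper":1,"offset":[100,-79,80],"rotation":[0.002,-0.664,0.002]}]'
python3 - <<'E'
from h import *
rel([.40,-.09,.0785],down(180,0)); s=cam('scene','s6'); t=cam('top','t6')
E
```

```text
t: 13.7
tool_pos: [0.3983, -0.0897, 0.1593]
tool_rot: [-0.001, -3.141, 0.001]
contact_force: [-0.2, 0.7, -1.4]
opening: 0.0128
grip_force: 108.6
off [-1.7 -0.3 80.8] rot [-0.    -0.001 -0.001]
```

```bash
python3 -m handwheel '[{"gripper":1,"offset":[0,0,15],"rotation":[0,0,0]},{"gripper":1,"offset":[0,0,35],"rotation":[0,0,0]},{"gripper":1,"offset":[0,0,55],"rotation":[0,0,0]},{"gripper":1,"offset":[0,0,68],"rotation":[0,0,0]},{"gripper":1,"offset":[0,0,74],"rotation":[0,0,0]},{"gripper":1,"offset":[0,0,77],"rotation":[0,0,0]},{"gripper":1,"offset":[0,0,79],"rotation":[0,0,0]},{"gripper":1,"offset":[0,0,79],"rotation":[0,0,0]}]'
python3 - <<'E'
from h import *
s=cam('scene','s7'); o=ctrl.get_obs(); print(o['contact_force'],o['wrist_torque'])
cv2.imwrite('pics/c7.png',cv2.resize(s['image'][200:360,140:380,::-1],(780,520),interpolation=cv2.INTER_CUBIC))
E
```

```text
t: 14.8
tool_pos: [0.4006, -0.0897, 0.0817]
tool_rot: [-0.0, -3.141, 0.001]
contact_force: [-0.4, 0.1, -0.9]
opening: 0.0134
grip_force: 108.7
[ 0.02115448  0.08457858 -1.20477066] [0.02820756 0.06012887 0.00763025]
```

View pics/c7.png

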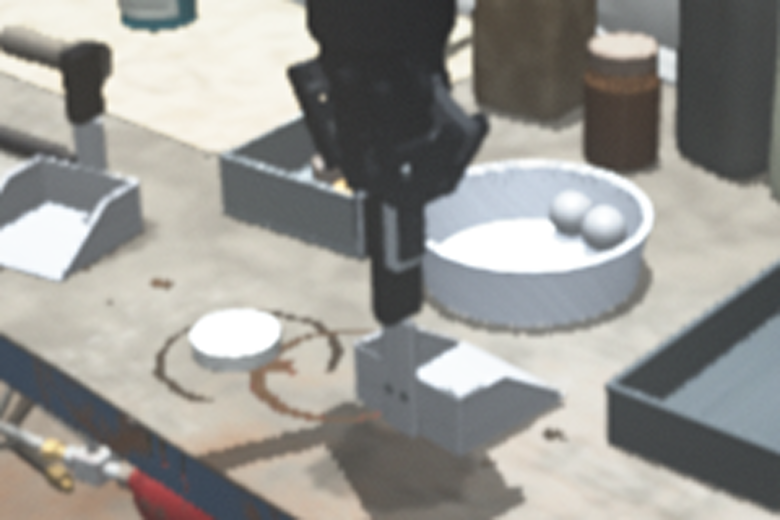

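Balls are in the pan at (570,212) and (603,225). The scoop hovers a few mm above clear bench at (450,390), so I lower it gently.

```bash
python3 -m handwheel '[{"gripper":1,"offset":[0,0,0.5],"rotation":[0,0,0]},{"gripper":1,"offset":[0,0,1],"rotation":[0,0,0]},{"gripper":1,"offset":[0,0,1.5],"rotation":[0,0,0]},{"gripper":1,"offset":[0,0,2],"rotation":[0,0,0]},{"gripper":1,"offset":[0,0,2.5],"rotation":[0,0,0]},{"gripper":1,"offset":[0,0,3],"rotation":[0,0,0]},{"gripper":1,"offset":[0,0,3],"rotation":[0,0,0]},{"gripper":1,"offset":[0,0,3],"rotation":[0,0,0]}]'
```

```text
t: 15.85
tool_pos: [0.4003, -0.0896, 0.0783]
tool_rot: [-0.0, -3.141, 0.001]
contact_force: [-0.1, 0.1, -1.7]
opening: 0.0129
grip_force: 108.7
```

```bash
python3 -m handwheel '[{"gripper":1,"offset":[0,0,0.3],"rotation":[0,0,0]},{"gripper":1,"offset":[0,0,0.6],"rotation":[0,0,0]},{"gripper":1,"offset":[0,0,0.9],"rotation":[0,0,0]},{"gripper":1,"offset":[0,0,1.2],"rotation":[0,0,0]},{"gripper":1,"offset":[0,0,1.3],"rotation":[0,0,0]},{"gripper":1,"offset":[0,0,1.3],"rotation":[0,0,0]},{"gripper":1,"offset":[0,0,1.3],"rotation":[0,0,0]},{"gripper":1,"offset":[0,0,1.3],"rotation":[0,0,0]}]'
```

```text
t: 16.85
tool_pos: [0.4004, -0.0897, 0.0774]
tool_rot: [-0.0, -3.141, 0.001]
contact_force: [-2.9, 1.3, 5.2]
opening: 0.0129
grip_force: 109.6
```

Contact shows as +5 N. I open the fingers, then retreat straight up.

```bash
python3 -m handwheel '[{"gripper":0.5,"offset":[0,0,0],"rotation":[0,0,0]},{"gripper":0.1,"offset":[0,0,0],"rotation":[0,0,0]},{"gripper":-0.3,"offset":[0,0,0],"rotation":[0,0,0]},{"gripper":-0.6,"offset":[0,0,0],"rotation":[0,0,0]},{"gripper":-0.6,"offset":[0,0,0],"rotation":[0,0,0]},{"gripper":-0.6,"offset":[0,0,0],"rotation":[0,0,0]},{"gripper":-0.6,"offset":[0,0,-5],"rotation":[0,0,0]},{"gripper":-0.6,"offset":[0,0,-15],"rotation":[0,0,0]}]' 
python3 -m handwheel '[{"gripper":-0.6,"offset":[0,0,-15],"rotation":[0,0,0]},{"gripper":-0.6,"offset":[0,0,-35],"rotation":[0,0,0]},{"gripper":-0.6,"offset":[0,0,-60],"rotation":[0,0,0]},{"gripper":-0.6,"offset":[0,0,-90],"rotation":[0,0,0]},{"gripper":-0.6,"offset":[0,0,-110],"rotation":[0,0,0]},{"gripper":-0.6,"offset":[0,0,-120],"rotation":[0,0,0]},{"gripper":-0.6,"offset":[0,0,-120],"rotation":[0,0,0]},{"gripper":-0.6,"offset":[0,0,-120],"rotation":[0,0,0]}]'
python3 - <<'E'
from h import *
s=cam('scene','s8'); cv2.imwrite('pics/c8.png',cv2.resize(s['image'][200:360,140:380,::-1],(780,520),interpolation=cv2.INTER_CUBIC))
E
```

```text
t: 17.85
tool_pos: [0.4, -0.0895, 0.0922]
tool_rot: [-0.0, -3.14, 0.0]
contact_force: [-0.5, 0.3, -0.2]
opening: 0.0684
grip_force: 0.0
t: 18.85
tool_pos: [0.3998, -0.0893, 0.2107]
tool_rot: [-0.0, -3.139, -0.001]
contact_force: [-0.6, -0.2, 0.4]
opening: 0.0684
grip_force: 0.0
```

View pics/c8.png

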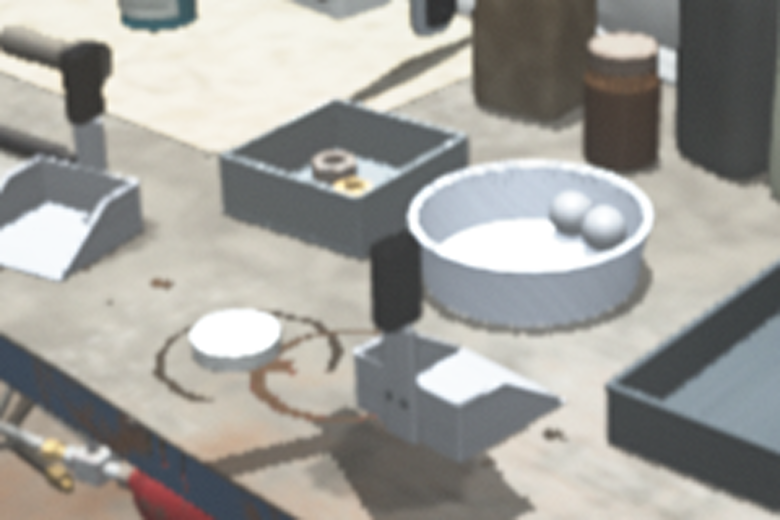

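The scoop stands upright at (450,390), the gripper is clear, and both balls are in the pan at (570,212) and (603,225).

```bash
python3 -c "
from station import ctrl; print(ctrl.finish_job())"
```

```text
the job is handed in; nothing more can be done
None
```

The job is handed in: both steel balls are in the round pan after a single scoop, and the scoop stands released on its flat base on the bench, at about 19 s on the robot's clock.

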